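# Fan the glaze test tiles along the tray

### The arm

A 6-joint arm with a two-finger parallel gripper is mounted at the origin on a cart in front of the work surface, level with it; the furniture and walls round the work are solid. World frame = base frame: x ahead of the robot, y to its left, z up, the work surface at z = 0. Lengths are in m, angles in rad, forces in N, time in s.
With the tool pointing down it reaches from about 0.3 to 0.775 m from the base axis. Payload 14.6 kg.
Tool frame: the origin (TCP) lies between the finger pads; the fingertips stand 8 mm ahead of it and the grasp point (between the pads) lies 11 mm behind it; z points along the fingers, y is the direction in which the jaws open and shut (so a half turn about z gives the same grasp; the last joint's range is limited). The gripper opens to 85 mm and grips with 20 to 120 N. Pads are 22 mm wide; open, the fingers measure 114 mm over their backs; the gripper's body (76 mm by 85 mm) begins 54 mm behind the grasp point. The pads swing forward as they close: fully open they stand 13 mm farther back than shut.
Start: joints at [-1.177, 0.3, 1.521, -0, 1.321, -0.067], TCP at [0.245, -0.493, 0.2] pointing down, gripper open.
Joint ranges: [-3.03, 3.03], [-0.79, 2.21], [0.23, 2.52], [-1.04, 4.18], [0, 3.07], [-2.55, 2.55]. Speed limits (rad/s): [2.22, 2.22, 2.57, 3.14, 3.14, 3.14].

### API

Orientations are given as a unit quaternion [x, y, z, w].
In Python, from cell import bot gives the robot as it stands.
- The arm moves only by the tool servo_tool, never from a script. Its argument "plan" is a list of rows, each an object of numbers: "dx", "dy", "dz": the shift along the world's x, y, z each as a share of 0.8 m, from -1 to 1; "ax", "ay", "az": the turn, a rotation vector about the world's x, y, z each as a share of pi rad, from -1 to 1. In form: [{"dx": .., "dy": .., "dz": .., "ax": .., "ay": .., "az": ..}, ...]. A call has 1 to 5 rows; each row is the pose to reach, as a shift and turn from the pose measured when the call began, turning the shorter way round; what a row does not reach only later rows make up. A row lasts 1/12 s, in which the tool goes at most 41.7 mm and 7.16 degrees, less where a joint would pass 70% of its speed; a pose out of reach is approached as far as the arm can. A call with a number of a shift or a turn outside -1 to 1 is refused whole. A call with a gripper value outside its range is refused whole. "hand" is the closure, from 0 (fully open) to 1 (shut), set as the call begins (left out, the last holds). The fingers move at their own pace and stop on an object; "force" is the grip in N (left out, the last holds). Time passes only in rows, so rows that repeat a pose let the fingers close. It gives the time, the measured TCP pose, the force and the opening at its end, in the units of the state.
- bot.state(): the state, without advancing time (a new reading comes with each control period).
- bot.camera(name): name is "scene" or "side" or "wrist"; returns a dict with "image" (420x560x3 uint8, red, green, blue), "range_z" (420x560 float32, m along the optical axis (not along the pixel's ray), 0 where there is no reading), "fovy" (degrees; the focal length in pixels is half the picture's height over the tangent of half this angle, whatever the lens; pixels are square), "cx", "cy" (the principal point, pixels), "k1" (the pictures are not rectified: a ray, as slopes to the right and down, at radius r is drawn at 1 + k1 r^2 times it, then the intrinsics apply), "R" (3x3) and "t" (3): a world point X has camera coordinates R X + t; the wrist camera has in their place "T_tool_cam" (4x4, takes a point from camera to tool coordinates, whose origin is the TCP and whose axes are the flange's). Camera axes: x right, y down, z forward; pixel columns grow to the right and rows downward; lengths in m; the calibration is good to about 2 mm. A picture is of the moment at which its call begins: read the wrist's pose just before it.
- bot.sign_off(): hands the job in, once; it reports no verdict.
The state is a dict: "clock": time; "qpos": joint angles; "qd": joint speeds; "joint_efforts": joint torques, N m; "eef_pos": TCP position; "orientation": TCP orientation; "contact_force": force on the tool from outside, world axes, zero at the start; "moment": the same for the moment, N m; "width": opening from 0.0 (shut) to 1.0 (fully open).
Only numpy, scipy, OpenCV 4.12 (cv2) and the standard library are available. Lean on these libraries where they do the work, as an engineer would, in place of code of your own. Each camera call takes 0.05 s, during which the arm holds its last target. There are 200 camera calls.

### The job

Three glaze test tiles lie in a neat pile in the low wooden tray, with their white glazed ends to the right. Without lifting them, slide the upper two to the left along the tray so that the three form a straight row overlapping like shingles, with the glazed end (about 40 mm) of each lower tile uncovered by the tile above it. The bottom tile stays where it is; leave the pale bowl and the kidney-shaped wooden rib alone.

Things in the scene. Friction and masses are not known exactly. Their poses are not given: they have to be found in the camera images.
- tray: fixed low wooden tray, 106 x 356 mm outside, 90 x 340 mm inside; its floor is 8 mm and its rim's top 16 mm above the bench. Origin: centre of its underside, on the bench (z = 0); z up; y along its length, pointing to its left end (the way to fan); x across it, away from the robot.
- tile_bottom: terracotta test tile, 70 x 150 x 12 mm, 0.2 kg, loose, the lowest of three alike in a pile. Origin: centre of its underside; z up; y along its length, to the tray's left end. 40 mm at its -y end are glazed white; a dark hole marks the +y end. It lies on the tray floor: underside 8 mm, top 20 mm above the bench, 30 mm or more of tray floor free behind its -y end. Friction holds it when the tile above is pushed.
- tile_middle: terracotta test tile, 70 x 150 x 12 mm, 0.2 kg, loose, the middle one of three alike in a pile. Origin: centre of its underside; z up; y along its length, to the tray's left end. 40 mm at its -y end are glazed white; a dark hole marks the +y end. At the start its underside is 20 mm, its top 32 mm above the bench. Pushed at its -y end it carries the top tile along.
- tile_top: terracotta test tile, 70 x 150 x 12 mm, 0.2 kg, loose, the uppermost of three alike in a pile. Origin: centre of its underside; z up; y along its length, to the tray's left end. 40 mm at its -y end are glazed white; a dark hole marks the +y end. At the start its underside is 32 mm, its top 44 mm above the bench. Pushed at its -y end it slides on the middle tile, which stays behind.
- slip_bowl: pale round bowl, 115 mm across, 53 mm high, loose on the bench right of the tray; a bystander. Origin: centre of its underside.
- rib_kidney: flat kidney-shaped wooden rib, 70 x 110 x 8 mm, loose on the bench right of and nearer than the tray; a bystander. Origin: centre of its underside.

How it is judged:
By the outcome, as a careful person would: the job done as asked, in the order asked, and still so for the second after the job is handed in, with the robot touching nothing.
It also fails if it takes over 38 s, if anything falls off the work surface, if the arm or the gripper's body presses on something with over 40 N, if the wrist force passes 120 N, or if a joint passes its speed limit or range.

## Working session

There is one attempt and no reset: what is moved stays moved. The work goes in short steps, Python scripts to look and compute and a tool call to move; the robot and the scene stay as the last step left them, time stands still between calls to the robot, and variables do not carry over. Pictures are saved under pics/ and viewed, about 8 in all and at most 12, crops included, and the job is handed in when it is done.

Besides the shell and the picture viewer there is one more tool, called after "Emit:" in YAML: its name, and indented under it one key for each argument. servo_tool: Moves the arm, as the interface text tells. Its arguments: {"type":"object","properties":{"plan":{"type":"array"},"hand":{"type":"number"},"force":{"type":"number"}},"required":["plan"]}

```bash
mkdir -p pics; cat > h.py <<'E'
import numpy as np, cv2
from cell import bot
from scipy.spatial.transform import Rotation as Ro
def snap(name,fn=None):
    s=bot.state(); c=bot.camera(name)
    if fn: cv2.imwrite('pics/'+fn,c['image'][:,:,::-1])
    h,w=c['range_z'].shape; f=h/2/np.tan(np.radians(c['fovy'])/2)
    K=np.array([[f,0,c['cx']],[0,f,c['cy']],[0,0,1.]])
    u,v=np.meshgrid(np.arange(w),np.arange(h))
    p=cv2.undistortPoints(np.stack([u,v],-1).reshape(-1,1,2).astype(float),K,np.array([c['k1'],0,0,0.])).reshape(h,w,2)
    z=c['range_z']; P=np.dstack([p*z[...,None],z])
    if name=='wrist':
        T=c['T_tool_cam']; P=P@T[:3,:3].T+T[:3,3]
        P=P@Ro.from_quat(s['orientation']).as_matrix().T+s['eef_pos']
    else: P=(P-c['t'])@c['R']
    P[z==0]=np.nan
    return s,c,P
E
python3 -c "
from h import *
s,c,P=snap('scene','s1.png'); print(s)
np.save('P.npy',P)
s,c,P=snap('side','d1.png'); np.save('Pd.npy',P)"
```

```text
{'clock': 0.0, 'qpos': array([-1.17659174e+00,  3.00479000e-01,  1.52161592e+00, -6.85842311e-07,
        1.32072380e+00, -6.65950498e-02]), 'qd': array([ 0.0011357 , -0.00152126,  0.00044822, -0.00019207, -0.00105546,
       -0.00035512]), 'joint_efforts': array([ 2.26082084e-03, -5.43491900e+01, -3.61792946e+01, -2.18576730e-05,
        4.00391204e-03,  5.43311785e-05]), 'eef_pos': array([ 0.24445316, -0.49236452,  0.19960227]), 'orientation': array([ 9.73574966e-01,  2.28366833e-01, -1.00297355e-04, -6.04774797e-04]), 'contact_force': array([ 0.54975015, -0.06230079,  0.25627131]), 'moment': array([-0.0023616 , -0.0033737 ,  0.01583267]), 'width': 1.0028876863922522}
```

View pics/s1.png

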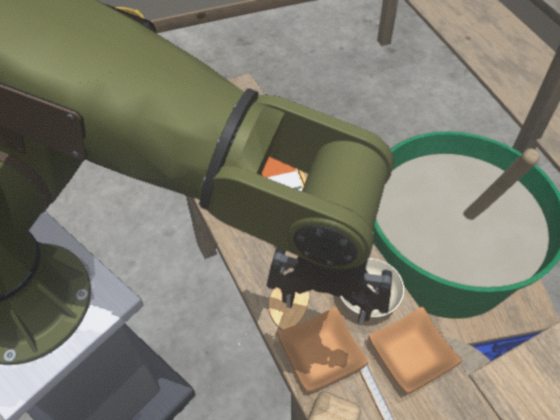

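View pics/d1.png

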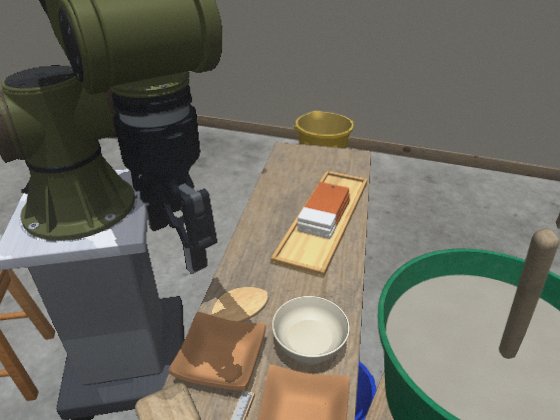

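The scene view is blocked by the arm. The side view shows the tray (about 275–367, 173–270), the pile with its white end near (318,220), the bowl at (311,330) and the rib at (240,302). I'll fit positions from the side view's depth.

```bash
python3 -c "
import numpy as np,cv2
P=np.load('Pd.npy')[165:275,268:375].reshape(-1,3)
im=cv2.imread('pics/d1.png')[165:275,268:375].reshape(-1,3).astype(int)
for lo,hi in((.038,.05),(.011,.022),(.004,.011)):
    m=(P[:,2]>lo)&(P[:,2]<hi); Q=P[m]; r=cv2.minAreaRect((Q[:,:2]*1000).astype(np.float32)); print(m.sum(),np.median(Q[:,2]),r,cv2.boxPoints(r).round().tolist())
m=(P[:,2]>.038)&(P[:,2]<.05)&(im.min(1)>150); print('white',P[m].mean(0),P[m].min(0),P[m].max(0))
Pd=np.load('Pd.npy'); print('bowl',np.nanmedian(Pd[320:340,300:320].reshape(-1,3),0),'rib',Pd[302,240],Pd[290,200:330:10].round(3).tolist())
"
```

```text
1372 0.042677642600501095 ((529.9341430664062, -153.30979919433594), (156.54896545410156, 70.25822448730469), 56.59199142456055) [[458.0, -199.0], [516.0, -238.0], [602.0, -107.0], [544.0, -69.0]]
1148 0.014472103535711128 ((531.263916015625, -156.25411987304688), (360.56427001953125, 106.98992919921875), 56.12907028198242) [[386.0, -276.0], [475.0, -336.0], [676.0, -36.0], [587.0, 23.0]]
2275 0.006930503239844916 ((533.16796875, -160.24114990234375), (356.81304931640625, 105.79045104980469), 55.04995346069336) [[388.0, -276.0], [474.0, -337.0], [679.0, -44.0], [592.0, 16.0]]
white [ 0.49893069 -0.20245233  0.04271848] [ 0.46130517 -0.23321443  0.03823091] [ 0.53759724 -0.16510125  0.04532467]
bowl [ 0.41603555 -0.46163397  0.0213769 ] rib [ 0.31924272 -0.36923479  0.00647569] [[0.227, 0.285, -0.603], [0.271, -0.324, -0.0], [0.289, -0.327, -0.001], [0.306, -0.33, -0.001], [0.323, -0.341, 0.006], [0.34, -0.345, 0.006], [0.357, -0.349, 0.007], [0.376, -0.344, -0.001], [0.393, -0.349, 0.0], [0.411, -0.351, -0.001], [0.428, -0.354, -0.003], [0.446, -0.357, -0.003], [0.463, -0.363, -0.0]]
```

Emit:
servo_tool:
  plan:
    - {"dx":0.05,"dy":0.054,"az":0.033}
    - {"dx":0.1,"dy":0.108,"az":0.066}
    - {"dx":0.15,"dy":0.162,"az":0.1}
    - {"dx":0.2,"dy":0.216,"az":0.133}
    - {"dx":0.25,"dy":0.27,"az":0.166}
  hand: 0.5

```text
schema error: expected keys dx, dy, dz, ax, ay, az
```

Emit:
servo_tool:
  plan:
    - {"dx":0.05,"dy":0.05,"az":0.02}
    - {"dx":0.08,"dy":0.08,"az":0.02}
    - {"dx":0.08,"dy":0.08,"az":0.02}

```text
schema error: expected keys dx, dy, dz, ax, ay, az
```

```bash
python3 -c "
from h import *
s,c,P=snap('wrist','w1.png'); print(s['eef_pos'],Ro.from_quat(s['orientation']).as_matrix().round(3),s['width'],s['clock']); np.save('Pw.npy',P)
s,c,P=snap('side','d2.png'); np.save('Pd2.npy',P)"; python3 -c "
import cv2,numpy as np
cv2.imwrite('pics/c.png',np.hstack([cv2.resize(cv2.imread('pics/w1.png'),(400,300)),cv2.resize(cv2.imread('pics/d2.png'),(400,300))]))"
```

```text
[ 0.24444855 -0.49240872  0.19966906] [[ 0.896  0.445 -0.   ]
 [ 0.445 -0.896  0.001]
 [ 0.    -0.001 -1.   ]] 0.9994094579710299 0.1
```

View pics/c.png

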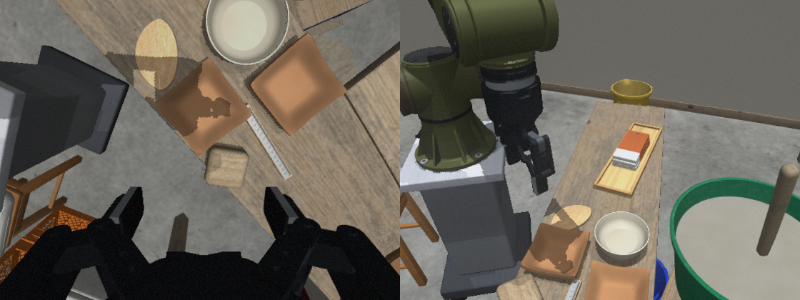

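The rows need all six keys, so those moves were refused and the arm is still at the start (wrist view: bowl, rib and dishes; no tray in sight). Resending.

Emit:
servo_tool:
  plan:
    - {"dx":0.05,"dy":0.05,"dz":0,"ax":0,"ay":0,"az":0.033}
    - {"dx":0.1,"dy":0.1,"dz":0,"ax":0,"ay":0,"az":0.066}
    - {"dx":0.13,"dy":0.14,"dz":0,"ax":0,"ay":0,"az":0.1}
    - {"dx":0.16,"dy":0.18,"dz":0,"ax":0,"ay":0,"az":0.133}
    - {"dx":0.19,"dy":0.21,"dz":0,"ax":0,"ay":0,"az":0.166}
  hand: 0.5

```text
clock: 0.62
eef_pos: [0.3848, -0.3364, 0.1998]
orientation: [0.881, 0.474, -0.0, -0.0]
contact_force: [0.1, -0.5, 1.7]
width: 0.499
```

Emit:
servo_tool:
  plan:
    - {"dx":0.03,"dy":0.03,"dz":0,"ax":0,"ay":0,"az":0.01}
    - {"dx":0.06,"dy":0.06,"dz":0,"ax":0,"ay":0,"az":0.01}
    - {"dx":0.06,"dy":0.06,"dz":0,"ax":0,"ay":0,"az":0.01}

```text
clock: 0.87
eef_pos: [0.4357, -0.2847, 0.1998]
orientation: [0.872, 0.489, 0.0, -0.001]
contact_force: [-0.1, 0.4, 0.7]
width: 0.498
```

```bash
python3 -c "
from h import *
s,c,P=snap('wrist','w2.png'); print(s['eef_pos'],Ro.from_quat(s['orientation']).as_matrix().round(3),s['width'],s['clock']); np.save('Pw.npy',P)
s,c,P=snap('side','d2.png'); np.save('Pd2.npy',P)"; python3 -c "
import cv2,numpy as np
cv2.imwrite('pics/c2.png',np.hstack([cv2.resize(cv2.imread('pics/w2.png'),(400,300)),cv2.resize(cv2.imread('pics/d2.png'),(400,300))]))"
```

```text
[ 0.4357182  -0.28466603  0.19977605] [[ 0.521  0.854 -0.   ]
 [ 0.854 -0.521  0.001]
 [ 0.001 -0.001 -1.   ]] 0.49767139574282476 0.8667
```

View pics/c2.png

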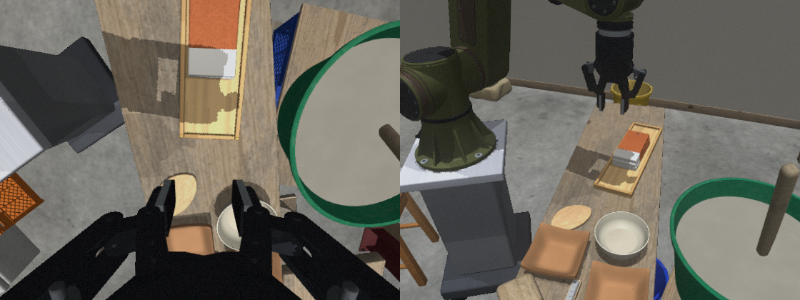

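The wrist view now shows the tray and the pile, with the glazed end's near edge at about row 77 (half-scale). The fingertips are at about (165,190) and (240,190). I'll fit both.

```bash
cat > fit.py <<'E'
import numpy as np,cv2
def rect(P,lo,hi,box=None,show=1):
    Q=P.reshape(-1,3); m=(Q[:,2]>lo)&(Q[:,2]<hi)&(abs(Q[:,0]-.53)<.2)&(abs(Q[:,1]+.15)<.22); Q=Q[m]
    r=cv2.minAreaRect((Q[:,:2]*1000).astype(np.float32)); print(len(Q),np.median(Q[:,2]).round(4),np.round(r[0],1),np.round(r[1],1),round(r[2],2),cv2.boxPoints(r).round(1).tolist())
    return Q
E
python3 -c "
from fit import *
P=np.load('Pw.npy'); im=cv2.imread('pics/w2.png').reshape(-1,3).astype(int)
rect(P,.038,.05); rect(P,.011,.0185)
Q=P.reshape(-1,3); m=(Q[:,2]>.038)&(Q[:,2]<.05)&(im.min(1)>100)&(Q[:,0]>.4)
print('white',cv2.minAreaRect((Q[m][:,:2]*1000).astype(np.float32)))
T=np.array([[.521,.854,0],[.854,-.521,0],[0,0,-1]])
for P in (P,np.load('Pd2.npy')):
  t=(P.reshape(-1,3)-[.4357,-.2847,.1998])@T
  m=(abs(t[:,0])<.03)&(abs(t[:,1])<.07)&(t[:,2]>-.03)&(t[:,2]<.03); t=t[m]
  for sd in(-1,1):
    q=t[t[:,1]*sd>0]
    if len(q)<5: continue
    print(sd,len(q),'zmax',np.sort(q[:,2])[-5:].round(4)); e=q[q[:,2]>-.015]; print(np.percentile(e,[2,98],axis=0).round(4))
"
```

```text
7280 0.0453 [ 519.2 -173.7] [101.7  71.2] 56.9 [[461.6000061035156, -196.8000030517578], [521.2999877929688, -235.6999969482422], [576.7999877929688, -150.5], [517.2000122070312, -111.5999984741211]]
3316 0.0168 [ 465.3 -256.6] [324.1 111.4] 54.34 [[325.6000061035156, -355.79998779296875], [416.1000061035156, -420.79998779296875], [605.0999755859375, -157.39999389648438], [514.5, -92.4000015258789]]
white ((470.42730712890625, -321.9669189453125), (318.4584655761719, 84.91039276123047), 73.54953002929688)
```

```bash
python3 -c "
import numpy as np
T=np.array([[.521,.854,0],[.854,-.521,0],[0,0,-1]])
P=np.load('Pd2.npy'); t=(P-[.4357,-.2847,.1998])@T
Z=t.reshape(-1,3); m=(np.linalg.norm(Z,axis=1)<.09); print(m.sum())
for v in range(120,164,3): print(v,[ (u,*t[v,u].round(3)) for u in range(262,330) if np.linalg.norm(t[v,u])<.1][::3])
P=np.load('Pw.npy');t=(P-[.4357,-.2847,.1998])@T
print(t[262,225:245:5],t[262,330:345:5])
"
```

```text
709
120 [(270, np.float64(-0.008), np.float64(-0.046), np.float64(-0.087)), (273, np.float64(-0.001), np.float64(-0.043), np.float64(-0.085)), (276, np.float64(-0.013), np.float64(-0.034), np.float64(-0.092)), (285, np.float64(0.005), np.float64(-0.025), np.float64(-0.085)), (317, np.float64(-0.0), np.float64(0.027), np.float64(-0.095))]
123 [(267, np.float64(-0.015), np.float64(-0.048), np.float64(-0.085)), (270, np.float64(-0.01), np.float64(-0.045), np.float64(-0.083)), (273, np.float64(-0.009), np.float64(-0.04), np.float64(-0.084)), (276, np.float64(-0.016), np.float64(-0.033), np.float64(-0.088)), (279, np.float64(-0.015), np.float64(-0.028), np.float64(-0.088)), (282, np.float64(-0.014), np.float64(-0.024), np.float64(-0.089)), (285, np.float64(0.005), np.float64(-0.025), np.float64(-0.08)), (316, np.float64(0.005), np.float64(0.025), np.float64(-0.088)), (319, np.float64(0.006), np.float64(0.029), np.float64(-0.088))]
126 [(263, np.float64(-0.015), np.float64(-0.054), np.float64(-0.079)), (266, np.float64(-0.016), np.float64(-0.049), np.float64(-0.08)), (269, np.float64(-0.01
[... 5824 characters left out ...]
.float64(-0.044)), (316, np.float64(-0.009), np.float64(0.031), np.float64(-0.045))]
156 [(308, np.float64(-0.015), np.float64(0.02), np.float64(-0.04)), (311, np.float64(-0.013), np.float64(0.024), np.float64(-0.04)), (314, np.float64(-0.01), np.float64(0.028), np.float64(-0.04))]
159 [(308, np.float64(-0.014), np.float64(0.02), np.float64(-0.035)), (311, np.float64(-0.015), np.float64(0.025), np.float64(-0.036))]
162 []
[[ 0.00723582 -0.0301006  -0.04205125]
 [ 0.01175722 -0.02578467 -0.05055445]
 [ 0.01104137 -0.02366912 -0.04919166]
 [ 0.01084014 -0.02133762 -0.04879982]] [[ 0.01176566  0.02155625 -0.05054572]
 [ 0.01111924  0.02415814 -0.04934024]
 [ 0.01099895  0.02659962 -0.04912771]]
```

Measured in the side view, the fingertips sit about 35 mm behind the stated TCP, not 8 mm ahead of it. I'll go down to a height that is safe under either reading, behind the pile, and check again.

Emit:
servo_tool:
  plan:
    - {"dx":0.03,"dy":0.029,"dz":-0.05,"ax":0,"ay":0,"az":-0.011}
    - {"dx":0.03,"dy":0.029,"dz":-0.1,"ax":0,"ay":0,"az":-0.011}
    - {"dx":0.03,"dy":0.029,"dz":-0.15,"ax":0,"ay":0,"az":-0.011}
    - {"dx":0.03,"dy":0.029,"dz":-0.19,"ax":0,"ay":0,"az":-0.011}
    - {"dx":0.03,"dy":0.029,"dz":-0.19,"ax":0,"ay":0,"az":-0.011}

```text
clock: 1.38
eef_pos: [0.4534, -0.263, 0.0411]
orientation: [0.881, 0.473, -0.003, -0.005]
contact_force: [-1.2, 0.1, -1.5]
width: 0.498
```

```bash
cat > tips.py <<'E'
from h import *
import sys
s,c,P=snap('side'); n=sys.argv[1]
R=Ro.from_quat(s['orientation']).as_matrix(); t=(P-s['eef_pos'])@R
print(s['clock'],s['eef_pos'].round(4),R[:,0].round(3),s['contact_force'].round(1),s['width'])
im=c['image'].astype(int)
m=(abs(t[...,0])<.03)&(abs(t[...,1])<.06)&(t[...,2]>-.09)&(t[...,2]<.02)&(im.max(2)<80)
for sd in(-1,1):
    q=t[m&(t[...,1]*sd>0)]; z=np.sort(q[:,2]); e=q[q[:,2]>z[-40]]; print(sd,len(q),z[-8:].round(4),np.median(e,0).round(4),P[m&(t[...,1]*sd>0)][:,2].min())
v,u=np.where(m); print(u.min(),u.max(),v.max())
cv2.imwrite('pics/'+n,cv2.resize(c['image'][110:290,230:410,::-1],(600,600),interpolation=cv2.INTER_CUBIC))
E
python3 tips.py t1.png
```

```text
1.3833 [ 0.4534 -0.263   0.0411] [0.553 0.833 0.   ] [-1.2  0.1 -1.5] 0.4984815430498005
-1 316 [-0.036  -0.0357 -0.0355 -0.0346 -0.0329 -0.0328 -0.0327 -0.0326] [-0.0074 -0.0247 -0.0401] 0.0740095170728578
1 278 [-0.0397 -0.0394 -0.039  -0.0365 -0.0364 -0.0358 -0.0349 -0.0316] [-0.0082  0.0255 -0.0432] 0.07240490214597455
273 331 229
```

View pics/t1.png

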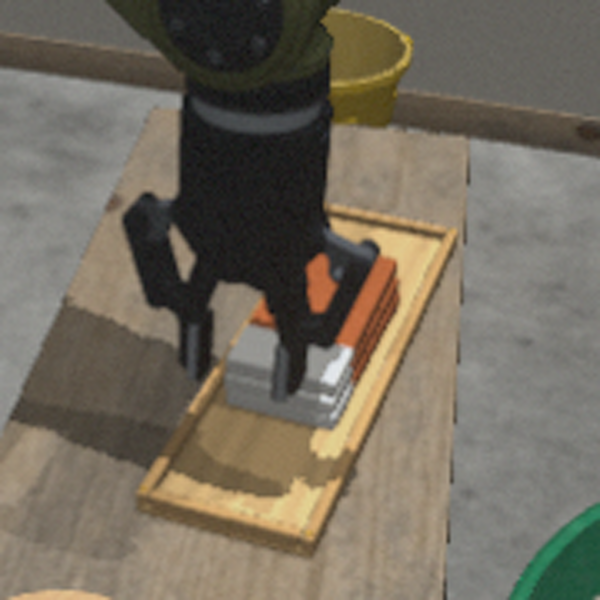

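The picture agrees: the tips hang well above the tray floor, level with or above the top tile, about 50 mm behind the pile and roughly centred. I'll lower in steps while watching the force.

Emit:
servo_tool:
  plan:
    - {"dx":0.005,"dy":-0.0035,"dz":-0.012,"ax":0,"ay":0,"az":0}
    - {"dx":0.005,"dy":-0.0035,"dz":-0.024,"ax":0,"ay":0,"az":0}
    - {"dx":0.005,"dy":-0.0035,"dz":-0.024,"ax":0,"ay":0,"az":0}

```text
clock: 1.68
eef_pos: [0.459, -0.2676, 0.0265]
orientation: [0.881, 0.472, -0.002, -0.003]
contact_force: [-0.8, 0.9, -0.7]
width: 0.495
```

```bash
python3 tips.py t2.png
```

```text
1.6833 [ 0.459  -0.2676  0.0265] [ 0.554  0.833 -0.   ] [-0.8  0.9 -0.7] 0.4954985387212117
-1 315 [-0.0346 -0.0342 -0.0334 -0.0331 -0.0328  0.0129  0.013   0.0135] [-0.0076 -0.0246 -0.0396] 0.013371975716149183
1 271 [-0.0394 -0.0393 -0.0392 -0.0391 -0.0379 -0.0374 -0.0359 -0.0328] [-0.0091  0.0258 -0.0445] 0.05907272564001556
276 333 246
```

Emit:
servo_tool:
  plan:
    - {"dx":0,"dy":0,"dz":-0.01,"ax":0,"ay":0,"az":0}

```text
clock: 1.82
eef_pos: [0.4601, -0.2684, 0.0213]
orientation: [0.881, 0.472, -0.001, -0.001]
contact_force: [-0.0, 0.8, 0.3]
width: 0.499
```

Emit:
servo_tool:
  plan:
    - {"dx":0,"dy":0,"dz":-0.006,"ax":0,"ay":0,"az":0}

```text
clock: 1.9
eef_pos: [0.4602, -0.2687, 0.0168]
orientation: [0.881, 0.472, -0.001, -0.001]
contact_force: [-0.0, 0.8, -0.4]
width: 0.501
```

Emit:
servo_tool:
  plan:
    - {"dx":0,"dy":0,"dz":-0.004,"ax":0,"ay":0,"az":0}

```text
clock: 1.98
eef_pos: [0.4604, -0.2689, 0.0139]
orientation: [0.881, 0.472, -0.0, -0.0]
contact_force: [0.1, -0.1, 1.0]
width: 0.504
```

```bash
python3 tips.py t3.png
```

```text
1.9833 [ 0.4604 -0.2689  0.0139] [ 0.554  0.832 -0.   ] [ 0.1 -0.1  1. ] 0.5036118768160835
-1 305 [-0.0368 -0.0363 -0.036  -0.0353 -0.0346 -0.0314 -0.0013  0.0003] [-0.0073 -0.0242 -0.0405] 0.01362649328784212
1 265 [-0.0406 -0.0394 -0.0387 -0.0382 -0.0375 -0.0353 -0.0346 -0.033 ] [-0.0085  0.0265 -0.0444] 0.04682801553735898
277 334 246
```

View pics/t3.png

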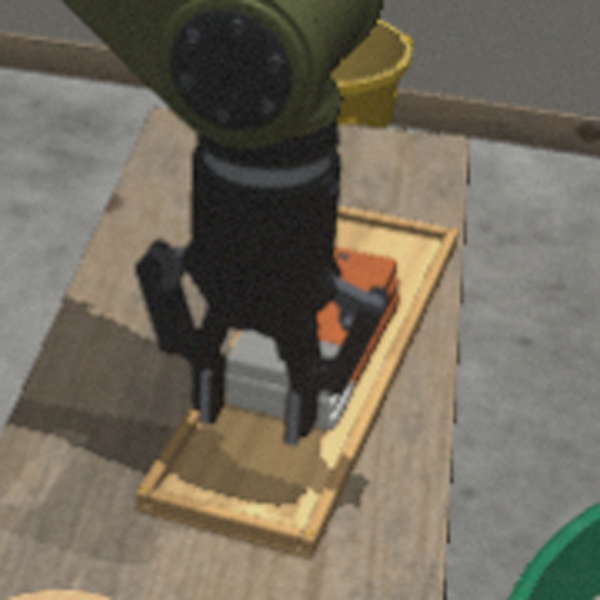

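There was no contact force, even though a tip 8 mm ahead would already be below the floor, so the camera's tip estimate (about TCP z + 35 mm) holds. Lowering tips to mid-height of the top tile and approaching.

Emit:
servo_tool:
  plan:
    - {"dx":0.0,"dy":0.01,"dz":-0.007,"ax":0,"ay":0,"az":0.001}
    - {"dx":0.005,"dy":0.015,"dz":-0.0137,"ax":0,"ay":0,"az":0.001}
    - {"dx":0.015,"dy":0.03,"dz":-0.0137,"ax":0,"ay":0,"az":0.001}
    - {"dx":0.0236,"dy":0.0444,"dz":-0.0137,"ax":0,"ay":0,"az":0.001}
    - {"dx":0.0236,"dy":0.0444,"dz":-0.0137,"ax":0,"ay":0,"az":0.001}

```text
clock: 2.45
eef_pos: [0.4799, -0.2311, 0.0018]
orientation: [0.88, 0.474, -0.001, -0.001]
contact_force: [-0.8, 0.6, 1.0]
width: 0.497
```

```bash
python3 tips.py t4.png
```

```text
2.45 [ 0.4799 -0.2311  0.0018] [0.55  0.835 0.   ] [-0.8  0.6  1. ] 0.49718698751062607
-1 300 [0.003  0.0032 0.0032 0.0035 0.0035 0.004  0.004  0.0044] [ 0.0009 -0.0283 -0.027 ] -0.002405927441310159
1 253 [-0.036  -0.0343 -0.0333 -0.0331 -0.0303 -0.025  -0.0219 -0.0201] [-0.0081  0.0255 -0.0418] 0.021871342240394956
281 337 239
```

View pics/t4.png

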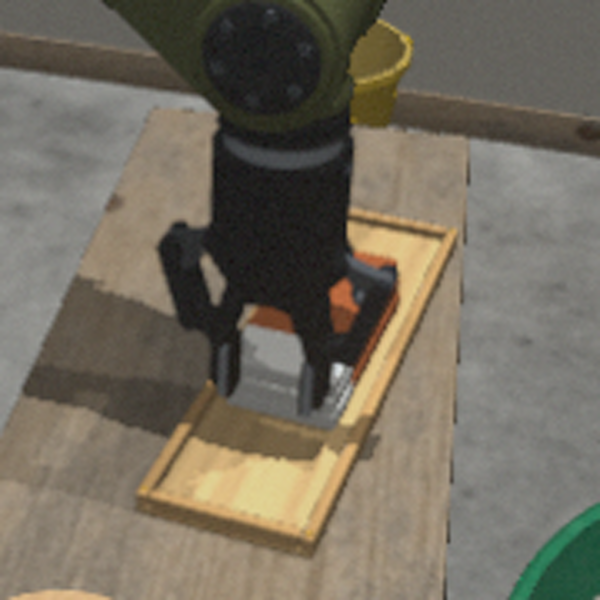

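Tips (about 37 mm high) stand just behind the top tile's end, centred. First push is partial, at roughly 75 mm/s.

Emit:
servo_tool:
  plan:
    - {"dx":0.0044,"dy":0.0066,"dz":0,"ax":0,"ay":0,"az":0}
    - {"dx":0.0088,"dy":0.0132,"dz":0,"ax":0,"ay":0,"az":0}
    - {"dx":0.0132,"dy":0.02,"dz":0,"ax":0,"ay":0,"az":0}
    - {"dx":0.0176,"dy":0.0266,"dz":0,"ax":0,"ay":0,"az":0}
    - {"dx":0.022,"dy":0.0334,"dz":0,"ax":0,"ay":0,"az":0}

```text
clock: 2.92
eef_pos: [0.4973, -0.2048, 0.0019]
orientation: [0.88, 0.474, -0.001, -0.001]
contact_force: [-0.8, -0.7, -0.8]
width: 0.504
```

```bash
cat > steps.py <<'E'
from h import *
import sys
s,c,P=snap('side'); im=c['image'].astype(int)
d=np.array([.55,.835]); n=np.array([.835,-.55])
print(s['clock'],s['eef_pos'].round(4),s['contact_force'].round(1))
print('TCP d,n',s['eef_pos'][:2]@d*1000,s['eef_pos'][:2]@n*1000)
D=(P[...,:2]@d)*1000; N=(P[...,:2]@n)*1000-528; Z=P[...,2]*1000
ok=(im.max(2)>90)
for nm,lo,hi in(('top',38,49),('mid',27,36),('bot',15,24)):
    m=ok&(Z>lo)&(Z<hi)&(abs(N)<42)&(D>80)&(D<320)
    print(nm,m.sum())
    if nm=='bot': continue
    r=cv2.minAreaRect(np.stack([D[m],N[m]],1).astype(np.float32)); print(np.round(r[0],1),np.round(r[1],1),round(r[2],1))
# height profile along the axis
for a in range(80,320,5):
    z=Z[ok&(abs(N)<30)&(abs(D-a)<2.5)&(Z<60)&(Z>-5)]
    if len(z)>3: print(a,round(float(np.median(z)),1),end=' | ')
print()
if len(sys.argv)>1: cv2.imwrite('pics/'+sys.argv[1],cv2.resize(c['image'][130:290,250:410,::-1],(600,600),interpolation=cv2.INTER_CUBIC))
E
python3 steps.py t5.png
```

```text
2.9167 [ 0.4973 -0.2048  0.0019] [-0.8 -0.7 -0.8]
TCP d,n 102.45834063291412 527.8755753209969
top 444
[183.9  -4.2] [ 67.9 149.9] 85.1
mid 336
[121.9  -0.6] [77.1 70.2] 1.4
bot 169
80 6.9 | 85 20.4 | 90 18.2 | 95 31.1 | 100 31.2 | 105 31.2 | 110 34.7 | 115 38.9 | 120 43.5 | 125 42.9 | 130 43.4 | 135 43.1 | 140 42.9 | 145 43.0 | 150 42.8 | 155 42.7 | 160 42.8 | 165 42.3 | 170 42.9 | 175 42.7 | 180 42.5 | 185 41.8 | 190 42.6 | 195 42.5 | 200 42.9 | 205 42.8 | 210 42.3 | 215 42.5 | 220 43.5 | 225 42.5 | 230 43.4 |
```

View pics/t5.png

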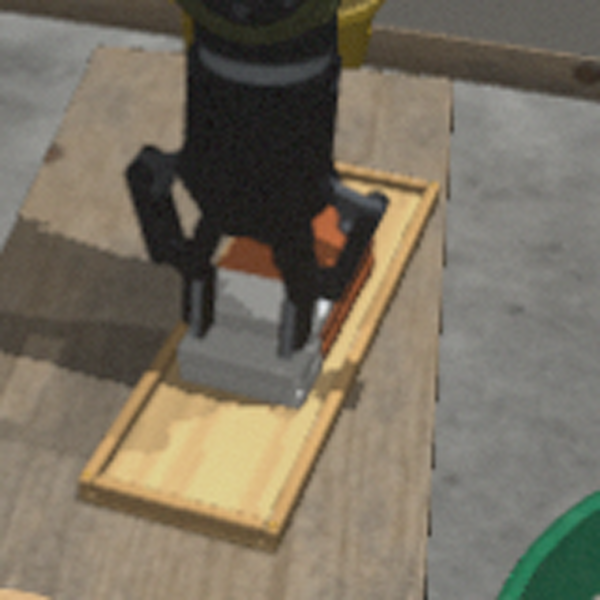

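Only the top tile moved, about 23 mm, straight. The other two stayed flush, with the middle tile's end at d ≈ 90. Pushing the remainder.

Emit:
servo_tool:
  plan:
    - {"dx":0.0039,"dy":0.0059,"dz":0,"ax":0,"ay":0,"az":0}
    - {"dx":0.0078,"dy":0.0118,"dz":0,"ax":0,"ay":0,"az":0}
    - {"dx":0.0117,"dy":0.0177,"dz":0,"ax":0,"ay":0,"az":0}
    - {"dx":0.0117,"dy":0.0177,"dz":0,"ax":0,"ay":0,"az":0}

```text
clock: 3.3
eef_pos: [0.5077, -0.189, 0.002]
orientation: [0.88, 0.475, -0.0, -0.001]
contact_force: [0.7, -0.4, 0.8]
width: 0.5
```

Emit:
servo_tool:
  plan:
    - {"dx":-0.015,"dy":-0.023,"dz":0,"ax":0,"ay":0,"az":0}
    - {"dx":-0.03,"dy":-0.045,"dz":0.01,"ax":0,"ay":0,"az":0}
    - {"dx":-0.045,"dy":-0.068,"dz":0.03,"ax":0,"ay":0,"az":0}
    - {"dx":-0.045,"dy":-0.068,"dz":0.06,"ax":0,"ay":0,"az":0}
    - {"dx":-0.045,"dy":-0.068,"dz":0.06,"ax":0,"ay":0,"az":0}

```text
clock: 3.72
eef_pos: [0.4729, -0.2453, 0.0538]
orientation: [0.88, 0.474, 0.001, 0.001]
contact_force: [-0.1, 0.6, 1.5]
width: 0.501
```

```bash
cat > wst.py <<'E'
from h import *
d=np.array([.55,.835]); n=np.array([.835,-.55])
for cam in('wrist','side'):
    s,c,P=snap(cam); im=c['image'].astype(int)
    D=(P[...,:2]@d)*1000; N=(P[...,:2]@n)*1000-528; Z=P[...,2]*1000
    print(cam,s['eef_pos'].round(4),'TCP d %.1f n %.1f'%(s['eef_pos'][:2]@d*1000,s['eef_pos'][:2]@n*1000))
    for b in (-20,0,20):
        m=(abs(N-b)<8)&(D>60)&(D<320)&(Z>-5)&(Z<60)&(im.max(2)>60); o=np.argsort(D[m]); x=D[m][o]; z=Z[m][o]
        e=[]
        for h in(14,26,38):   # first d at which the height is above h and stays so
            hi=x[(z>h)&(z<h+9)]; e.append(np.percentile(hi,[0.5,2,99.5]).round(1).tolist() if len(hi)>20 else None)
        print(b,'bot/mid/top first..last d',e)
E
python3 wst.py
```

```text
wrist [ 0.4729 -0.2453  0.0538] TCP d 55.3 n 529.8
-20 bot/mid/top first..last d [None, [88.3, 89.1, 133.0], [133.5, 134.7, 194.3]]
0 bot/mid/top first..last d [None, [87.5, 88.7, 132.9], [133.5, 134.7, 194.1]]
20 bot/mid/top first..last d [None, [87.7, 88.5, 132.9], [133.5, 134.7, 194.2]]
side [ 0.4726 -0.2444  0.052 ] TCP d 55.8 n 529.1
-20 bot/mid/top first..last d [[86.3, 86.3, 89.9], [83.8, 85.2, 133.7], [130.3, 130.7, 279.0]]
0 bot/mid/top first..last d [[84.7, 84.7, 89.1], [83.4, 84.7, 132.9], [131.3, 132.6, 257.0]]
20 bot/mid/top first..last d [[84.1, 84.5, 88.9], [84.3, 84.4, 134.1], [130.3, 131.0, 275.7]]
```

```bash
python3 -c "
from h import *
s,c,P=snap('wrist','w3.png'); im=c['image'].astype(int)
d=np.array([.55,.835]); n=np.array([.835,-.55]); D=(P[...,:2]@d)*1000; N=(P[...,:2]@n)*1000-528
for a in range(80,200,2):
    m=(abs(N)<20)&(abs(D-a)<1)&(P[...,2]>0)
    if m.sum()>5: print(a,np.median(P[m][:,2]*1000).round(1),np.median(im[m],0).astype(int),end=' | ')
"
```

```text
80 9.2 [146 122  86] | 82 9.4 [139 116  82] | 88 32.8 [130 124 115] | 90 33.4 [155 154 147] | 92 33.4 [158 156 150] | 94 33.4 [158 157 151] | 96 33.4 [159 158 151] | 98 33.5 [160 158 152] | 100 33.4 [160 159 153] | 102 33.4 [161 160 154] | 104 33.4 [162 161 154] | 106 33.5 [163 161 155] | 108 33.4 [163 162 156] | 110 33.5 [164 163 156] | 112 33.5 [164 163 157] | 114 33.4 [165 164 157] | 116 33.4 [165 164 158] | 118 33.3 [166 165 158] | 120 33.4 [167 165 159] | 122 33.4 [167 166 159] | 124 33.3 [168 166 160] | 126 33.2 [141 118 104] | 128 33.2 [115  65  41] | 130 33.2 [116  66  41] | 132 33.1 [109  62  39] | 134 44.6 [133 133 127] | 136 45.5 [166 164 158] | 138 45.3 [166 164 158] | 140 45.3 [166 165 159] | 142 45.4 [166 165 159] | 144 45.3 [167 165 159] | 146 45.6 [167 166 159] | 148 45.5 [167 166 159] | 150 45.5 [167 166 160] | 152 45.6 [167 166 160] | 154 45.3 [168 166 160] | 156 45.4 [168 166 160] | 158 45.4 [168 167 160] | 160 45.5 [168 167 161] | 162 45.5 [170 168 162] | 164 45.2 [215 218 219] | 166 45.4 [216 218 219] | 168 45.5 [216 218 219] | 170 45.4 [216 218 219] | 172 45.2 [192 111  71] | 174 45.3 [193 110  69] | 176 45.2 [192 109  69] | 178 45.2 [190 108  68] | 180 45.2 [190 108  68] | 182 45.3 [192 109  69] | 184 45.2 [191 108  69] | 186 45.3 [190 108  68] | 188 45.2 [188 107  68] | 190 45.2 [189 107  68] | 192 45.2 [189 107  68] | 194 45.0 [188 107  68] |
```

View pics/w3.png

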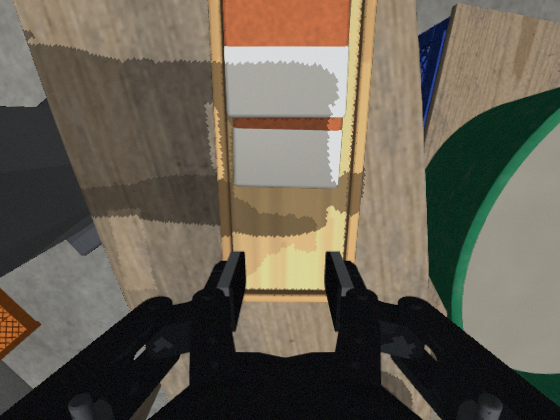

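The wrist view shows the middle tile's whole glaze uncovered, plus about 6 mm of terracotta (rows 118–128). That is about 46 mm exposed, slightly too far. I'll nudge the top tile back about 6 mm from its left end, starting by crossing over above the tiles.

Emit:
servo_tool:
  plan:
    - {"dx":0.022,"dy":0.034,"dz":0.02,"ax":0,"ay":0,"az":0}
    - {"dx":0.045,"dy":0.069,"dz":0.02,"ax":0,"ay":0,"az":0}
    - {"dx":0.068,"dy":0.104,"dz":0.02,"ax":0,"ay":0,"az":0}
    - {"dx":0.091,"dy":0.14,"dz":0.02,"ax":0,"ay":0,"az":0}
    - {"dx":0.114,"dy":0.175,"dz":0.02,"ax":0,"ay":0,"az":0}

```text
clock: 4.28
eef_pos: [0.5632, -0.1011, 0.0646]
orientation: [0.88, 0.475, -0.001, -0.002]
contact_force: [0.2, -0.5, -0.0]
width: 0.5
```

Emit:
servo_tool:
  plan:
    - {"dx":0.022,"dy":0.034,"dz":0.0,"ax":0,"ay":0,"az":0}
    - {"dx":0.045,"dy":0.069,"dz":0.0,"ax":0,"ay":0,"az":0}
    - {"dx":0.068,"dy":0.104,"dz":0.0,"ax":0,"ay":0,"az":0}
    - {"dx":0.079,"dy":0.118,"dz":0.0,"ax":0,"ay":0,"az":0}
    - {"dx":0.079,"dy":0.118,"dz":0.0,"ax":0,"ay":0,"az":0}

```text
clock: 4.7
eef_pos: [0.627, -0.0034, 0.063]
orientation: [0.879, 0.477, -0.001, -0.002]
contact_force: [-0.8, -0.9, 0.1]
width: 0.498
```

```bash
python3 wst.py; python3 -c "
from h import *; s=bot.state(); print(s['clock'],s['eef_pos'],Ro.from_quat(s['orientation']).as_matrix().round(3)[:,0])"
```

```text
wrist [ 0.627  -0.0034  0.063 ] TCP d 342.0 n 525.4
-20 bot/mid/top first..last d [None, None, [232.8, 234.7, 284.2]]
0 bot/mid/top first..last d [None, None, [229.8, 231.3, 284.2]]
20 bot/mid/top first..last d [None, None, [234.3, 235.4, 284.3]]
side [ 0.6262 -0.0051  0.063 ] TCP d 340.1 n 525.7
-20 bot/mid/top first..last d [[85.2, 85.3, 89.6], [85.2, 85.7, 134.3], [130.5, 131.1, 279.1]]
0 bot/mid/top first..last d [[85.0, 85.1, 90.0], [85.0, 85.5, 134.4], [130.4, 131.5, 278.4]]
20 bot/mid/top first..last d [[84.1, 84.3, 88.8], [84.2, 84.9, 133.7], [130.0, 130.8, 278.1]]
4.8 [ 0.62574759 -0.00622693  0.06320174] [ 0.547  0.837 -0.001]
```

Emit:
servo_tool:
  plan:
    - {"dx":-0.007,"dy":-0.0164,"dz":-0.025,"ax":0,"ay":0,"az":0}
    - {"dx":-0.007,"dy":-0.0164,"dz":-0.05,"ax":0,"ay":0,"az":0}
    - {"dx":-0.007,"dy":-0.0164,"dz":-0.075,"ax":0,"ay":0,"az":0}
    - {"dx":-0.007,"dy":-0.0164,"dz":-0.075,"ax":0,"ay":0,"az":0}
    - {"dx":-0.007,"dy":-0.0164,"dz":-0.075,"ax":0,"ay":0,"az":0}

```text
clock: 5.22
eef_pos: [0.6192, -0.0201, 0.0026]
orientation: [0.88, 0.475, -0.003, -0.003]
contact_force: [1.1, -0.6, 0.8]
width: 0.497
```

```bash
python3 tips.py t6.png; python3 wst.py | grep -A1 TCP
```

```text
5.2167 [ 0.6192 -0.0201  0.0026] [ 0.548  0.836 -0.002] [ 1.1 -0.6  0.8] 0.4968283026999018
-1 211 [0.0047 0.0048 0.005  0.0055 0.0057 0.0059 0.0059 0.0059] [-0.0091 -0.0333 -0.0332] -0.0028601983806581565
1 186 [-0.0366 -0.0354 -0.0347 -0.0338 -0.0326 -0.0316 -0.0085 -0.0075] [-0.0089  0.0255 -0.0409] 0.009810022540919977
316 367 183
wrist [ 0.6201 -0.02    0.0039] TCP d 324.4 n 528.8
-20 bot/mid/top first..last d [None, [281.7, 281.7, 283.1], [273.2, 273.9, 284.1]]
--
side [ 0.6206 -0.0198  0.0045] TCP d 324.8 n 529.1
-20 bot/mid/top first..last d [None, [85.1, 86.5, 134.8], [130.6, 131.7, 312.7]]
```

Emit:
servo_tool:
  plan:
    - {"dx":-0.006,"dy":-0.009,"dz":-0.0025,"ax":0,"ay":0,"az":0}
    - {"dx":-0.012,"dy":-0.018,"dz":-0.0025,"ax":0,"ay":0,"az":0}
    - {"dx":-0.018,"dy":-0.027,"dz":-0.0025,"ax":0,"ay":0,"az":0}
    - {"dx":-0.0226,"dy":-0.0342,"dz":-0.0025,"ax":0,"ay":0,"az":0}
    - {"dx":-0.0226,"dy":-0.0342,"dz":-0.0025,"ax":0,"ay":0,"az":0}

```text
clock: 5.78
eef_pos: [0.602, -0.0485, 0.0029]
orientation: [0.88, 0.475, -0.001, -0.002]
contact_force: [-0.2, -0.5, 0.0]
width: 0.496
```

```bash
python3 wst.py | grep -A4 side
```

```text
side [ 0.6024 -0.0479  0.0029] TCP d 291.3 n 529.3
-20 bot/mid/top first..last d [None, [85.4, 85.9, 131.1], [126.7, 127.4, 282.1]]
0 bot/mid/top first..last d [[85.2, 85.3, 89.7], [83.7, 85.4, 131.2], [127.0, 128.0, 274.9]]
20 bot/mid/top first..last d [[83.4, 84.0, 88.4], [84.7, 85.2, 130.9], [126.8, 127.7, 279.0]]
```

Emit:
servo_tool:
  plan:
    - {"dx":-0.0011,"dy":-0.0016,"dz":0,"ax":0,"ay":0,"az":0}
    - {"dx":-0.0021,"dy":-0.0031,"dz":0,"ax":0,"ay":0,"az":0}
    - {"dx":-0.0021,"dy":-0.0031,"dz":0,"ax":0,"ay":0,"az":0}

```text
clock: 6.13
eef_pos: [0.601, -0.0499, 0.003]
orientation: [0.88, 0.475, -0.001, -0.002]
contact_force: [0.5, 0.1, 0.8]
width: 0.505
```

```bash
python3 wst.py | grep -A4 side
```

```text
side [ 0.601  -0.0498  0.0029] TCP d 289.0 n 529.2
-20 bot/mid/top first..last d [[85.9, 86.2, 90.4], [84.9, 86.1, 129.6], [125.7, 126.4, 275.7]]
0 bot/mid/top first..last d [[84.9, 85.0, 90.3], [84.3, 85.1, 130.1], [125.4, 126.8, 273.8]]
20 bot/mid/top first..last d [[84.0, 84.1, 88.2], [83.7, 84.4, 189.9], [126.3, 127.1, 276.3]]
```

Exposure is now about 41 mm. Backing off, crossing over, then dropping behind the middle tile.

Emit:
servo_tool:
  plan:
    - {"dx":0.011,"dy":0.017,"dz":0,"ax":0,"ay":0,"az":0}
    - {"dx":0.021,"dy":0.032,"dz":0.02,"ax":0,"ay":0,"az":0}
    - {"dx":0.021,"dy":0.032,"dz":0.06,"ax":0,"ay":0,"az":0}
    - {"dx":0.021,"dy":0.032,"dz":0.09,"ax":0,"ay":0,"az":0}
    - {"dx":0.021,"dy":0.032,"dz":0.09,"ax":0,"ay":0,"az":0}

```text
clock: 6.65
eef_pos: [0.6205, -0.0234, 0.0801]
orientation: [0.88, 0.476, 0.002, 0.001]
contact_force: [0.6, 0.1, 0.1]
width: 0.502
```

Emit:
servo_tool:
  plan:
    - {"dx":-0.022,"dy":-0.034,"dz":0,"ax":0,"ay":0,"az":0}
    - {"dx":-0.045,"dy":-0.069,"dz":0,"ax":0,"ay":0,"az":0}
    - {"dx":-0.068,"dy":-0.104,"dz":0,"ax":0,"ay":0,"az":0}
    - {"dx":-0.091,"dy":-0.14,"dz":0,"ax":0,"ay":0,"az":0}
    - {"dx":-0.114,"dy":-0.175,"dz":0,"ax":0,"ay":0,"az":0}

```text
clock: 7.07
eef_pos: [0.5286, -0.1641, 0.0799]
orientation: [0.879, 0.476, 0.002, 0.001]
contact_force: [0.2, -0.6, 0.8]
width: 0.498
```

Emit:
servo_tool:
  plan:
    - {"dx":-0.022,"dy":-0.034,"dz":0,"ax":0,"ay":0,"az":0}
    - {"dx":-0.045,"dy":-0.069,"dz":0,"ax":0,"ay":0,"az":0}
    - {"dx":-0.068,"dy":-0.104,"dz":0,"ax":0,"ay":0,"az":0}
    - {"dx":-0.075,"dy":-0.115,"dz":0,"ax":0,"ay":0,"az":0}
    - {"dx":-0.075,"dy":-0.115,"dz":0,"ax":0,"ay":0,"az":0}

```text
clock: 7.48
eef_pos: [0.4679, -0.2575, 0.0798]
orientation: [0.88, 0.475, 0.002, 0.001]
contact_force: [-0.5, 0.5, -0.8]
width: 0.501
```

```bash
python3 wst.py
```

```text
wrist [ 0.4679 -0.2575  0.0798] TCP d 42.3 n 532.3
-20 bot/mid/top first..last d [None, [88.0, 88.9, 128.4], [128.6, 129.8, 190.0]]
0 bot/mid/top first..last d [None, [88.1, 88.9, 128.4], [128.6, 129.8, 190.2]]
20 bot/mid/top first..last d [None, [87.3, 88.2, 128.4], [128.6, 129.8, 190.2]]
side [ 0.4687 -0.2563  0.0798] TCP d 43.8 n 532.3
-20 bot/mid/top first..last d [None, [84.7, 85.7, 130.2], [125.2, 126.0, 272.9]]
0 bot/mid/top first..last d [[85.2, 85.3, 88.8], [84.4, 85.1, 129.5], [125.3, 125.9, 270.0]]
20 bot/mid/top first..last d [[84.6, 84.6, 89.2], [84.3, 84.4, 129.9], [125.2, 125.8, 272.2]]
```

The top/middle exposure is 40.7 mm by the wrist camera, and the edges are square. Lowering tips to the middle tile's mid-height (about 26 mm).

Emit:
servo_tool:
  plan:
    - {"dx":0,"dy":0.009,"dz":-0.03,"ax":0,"ay":0,"az":0}
    - {"dx":0,"dy":0.009,"dz":-0.06,"ax":0,"ay":0,"az":0}
    - {"dx":0,"dy":0.009,"dz":-0.09,"ax":0,"ay":0,"az":0}
    - {"dx":0,"dy":0.009,"dz":-0.112,"ax":0,"ay":0,"az":0}
    - {"dx":0,"dy":0.009,"dz":-0.112,"ax":0,"ay":0,"az":0}

```text
clock: 8.0
eef_pos: [0.4683, -0.2459, -0.0132]
orientation: [0.879, 0.477, 0.001, -0.002]
contact_force: [-0.2, 0.2, -1.1]
width: 0.501
```

```bash
python3 tips.py t7.png; python3 wst.py | grep TCP
```

```text
8.0 [ 0.4683 -0.2459 -0.0132] [0.545 0.838 0.003] [-0.2  0.2 -1.1] 0.5007054698684192
-1 305 [-0.0119 -0.0118 -0.0118 -0.0117 -0.0112 -0.0112 -0.0104 -0.0104] [ 0.0041 -0.0574 -0.0135] -0.0026464826319278437
1 242 [-0.0392 -0.039  -0.039  -0.0382 -0.0379 -0.0361 -0.0344 -0.0193] [-0.0075  0.0264 -0.0438] 0.006095958446604447
276 333 246
wrist [ 0.4691 -0.2466 -0.0111] TCP d 52.1 n 527.4
side [ 0.4698 -0.2474 -0.0097] TCP d 51.8 n 528.3
```

View pics/t7.png

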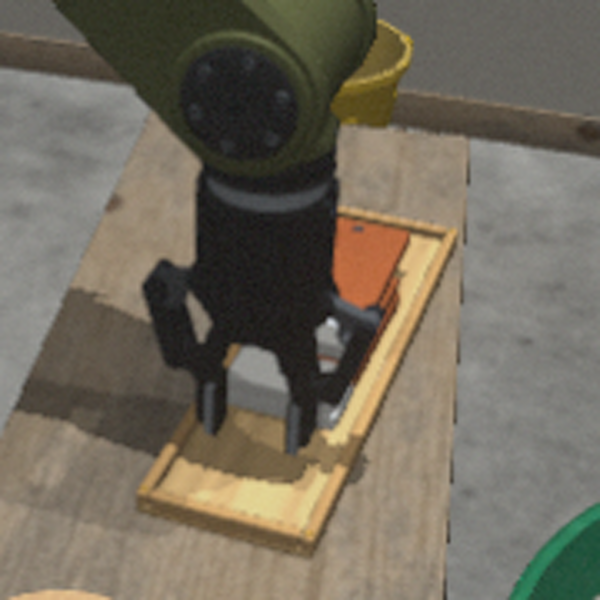

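Tips are behind the middle tile at about 26 mm height, roughly 25 mm short of it. Now the approach and a partial push.

Emit:
servo_tool:
  plan:
    - {"dx":0.004,"dy":0.006,"dz":-0.0006,"ax":0,"ay":0,"az":0}
    - {"dx":0.008,"dy":0.012,"dz":-0.0006,"ax":0,"ay":0,"az":0}
    - {"dx":0.012,"dy":0.018,"dz":-0.0006,"ax":0,"ay":0,"az":0}
    - {"dx":0.0155,"dy":0.0235,"dz":-0.0006,"ax":0,"ay":0,"az":0}
    - {"dx":0.0185,"dy":0.028,"dz":-0.0006,"ax":0,"ay":0,"az":0}

```text
clock: 8.57
eef_pos: [0.4855, -0.2251, -0.0089]
orientation: [0.879, 0.477, 0.003, 0.001]
contact_force: [-0.8, -3.2, 2.6]
width: 0.501
```

Emit:
servo_tool:
  plan:
    - {"dx":0.0035,"dy":0.0053,"dz":0,"ax":0,"ay":0,"az":0}
    - {"dx":0.007,"dy":0.0106,"dz":0,"ax":0,"ay":0,"az":0}
    - {"dx":0.0105,"dy":0.016,"dz":0,"ax":0,"ay":0,"az":0}
    - {"dx":0.014,"dy":0.0212,"dz":0,"ax":0,"ay":0,"az":0}
    - {"dx":0.014,"dy":0.0212,"dz":0,"ax":0,"ay":0,"az":0}

```text
clock: 8.98
eef_pos: [0.4972, -0.2074, -0.0089]
orientation: [0.879, 0.477, 0.003, 0.001]
contact_force: [0.6, 0.6, -0.6]
width: 0.497
```

```bash
python3 wst.py; python3 steps.py
```

```text
wrist [ 0.4972 -0.2074 -0.0089] TCP d 100.3 n 529.3
-20 bot/mid/top first..last d [[90.1, 90.7, 106.4], [112.0, 112.8, 149.1], [152.0, 153.4, 218.1]]
0 bot/mid/top first..last d [[89.4, 89.7, 106.5], [112.1, 113.0, 149.6], [152.7, 154.0, 218.2]]
20 bot/mid/top first..last d [[89.5, 89.8, 106.5], [112.0, 112.8, 150.2], [153.3, 154.6, 218.4]]
side [ 0.497  -0.2076 -0.009 ] TCP d 100.0 n 529.2
-20 bot/mid/top first..last d [[85.9, 86.8, 112.8], [87.4, 88.3, 151.9], [87.7, 87.8, 166.0]]
0 bot/mid/top first..last d [[86.1, 87.1, 113.7], [107.9, 108.5, 153.2], [149.1, 149.1, 296.6]]
20 bot/mid/top first..last d [[85.8, 86.3, 111.5], None, [88.1, 88.8, 298.9]]
9.0833 [ 0.4968 -0.2078 -0.0091] [ 0.4 -0.  -0.4]
TCP d,n 99.76549263410958 529.1039803706652
top 313
[197.2   1. ] [208.   64.2] 7.0
mid 289
[189.6  -2.4] [ 68.7 204. ] 88.1
bot 307
80 6.9 | 85 11.4 | 90 15.4 | 95 19.1 | 100 19.5 | 105 19.1 | 110 24.4 | 115 30.5 | 120 30.9 | 125 30.8 | 130 30.9 | 135 31.4 | 140 31.2 | 145 31.0 | 150 35.8 | 155 42.7 | 160 42.4 | 165 42.9 | 170 42.7 | 175 43.0 | 180 42.9 | 185 43.1 | 190 43.0 | 195 42.3 | 200 42.5 | 205 42.4 | 210 42.6 | 240 43.1 | 245 42.6 | 250 42.8 | 255 42.9 | 260 43.0 | 265 42.7 | 270 41.8 | 275 41.2 | 280 40.5 | 285 40.8 | 290 40.8 | 295 40.7 | 300 39.7 | 310 7.4 | 315 6.6 |
```

The middle tile has moved about 24 mm, carrying the top with it, and the bottom is unmoved. Finishing with a slow 16 mm.

Emit:
servo_tool:
  plan:
    - {"dx":0.0028,"dy":0.0042,"dz":-0.0006,"ax":0,"ay":0,"az":0}
    - {"dx":0.0056,"dy":0.0084,"dz":-0.0006,"ax":0,"ay":0,"az":0}
    - {"dx":0.0084,"dy":0.0127,"dz":-0.0006,"ax":0,"ay":0,"az":0}
    - {"dx":0.011,"dy":0.0165,"dz":-0.0006,"ax":0,"ay":0,"az":0}
    - {"dx":0.011,"dy":0.0165,"dz":-0.0006,"ax":0,"ay":0,"az":0}

```text
clock: 9.55
eef_pos: [0.5059, -0.194, -0.0096]
orientation: [0.879, 0.477, 0.003, 0.001]
contact_force: [0.3, -0.9, -0.5]
width: 0.499
```

```bash
python3 wst.py
```

```text
wrist [ 0.5059 -0.194  -0.0096] TCP d 116.2 n 529.1
-20 bot/mid/top first..last d [[90.0, 90.9, 121.9], [127.8, 128.6, 164.8], [167.8, 169.2, 233.9]]
0 bot/mid/top first..last d [[89.8, 90.6, 121.9], [127.9, 128.7, 165.4], [168.4, 169.7, 233.9]]
20 bot/mid/top first..last d [[89.1, 89.7, 122.0], [127.9, 128.7, 166.0], [168.9, 170.2, 234.1]]
side [ 0.5057 -0.1942 -0.0097] TCP d 116.0 n 529.1
-20 bot/mid/top first..last d [[87.5, 87.6, 129.4], [103.2, 103.8, 167.4], [102.8, 103.3, 182.5]]
0 bot/mid/top first..last d [[85.4, 85.8, 127.5], [124.5, 125.7, 169.3], [166.3, 166.6, 314.5]]
20 bot/mid/top first..last d [[84.8, 85.5, 126.9], None, [103.6, 103.9, 314.5]]
```

Looks right. Retreat backward, lift, and view from above.

Emit:
servo_tool:
  plan:
    - {"dx":-0.015,"dy":-0.023,"dz":0.0,"ax":0,"ay":0,"az":0}
    - {"dx":-0.03,"dy":-0.045,"dz":0.005,"ax":0,"ay":0,"az":0}
    - {"dx":-0.045,"dy":-0.068,"dz":0.03,"ax":0,"ay":0,"az":0}
    - {"dx":-0.055,"dy":-0.085,"dz":0.07,"ax":0,"ay":0,"az":0}
    - {"dx":-0.055,"dy":-0.085,"dz":0.11,"ax":0,"ay":0,"az":0}

```text
clock: 10.07
eef_pos: [0.4598, -0.2639, 0.0787]
orientation: [0.88, 0.476, 0.002, 0.0]
contact_force: [1.5, -0.3, -0.4]
width: 0.5
```

Emit:
servo_tool:
  plan:
    - {"dx":0,"dy":0,"dz":0.05,"ax":0,"ay":0,"az":0}
    - {"dx":0,"dy":0,"dz":0.1,"ax":0,"ay":0,"az":0}
    - {"dx":0,"dy":0,"dz":0.1,"ax":0,"ay":0,"az":0}
    - {"dx":0,"dy":0,"dz":0.1,"ax":0,"ay":0,"az":0}

```text
clock: 10.4
eef_pos: [0.4605, -0.2643, 0.1607]
orientation: [0.88, 0.476, 0.003, 0.002]
contact_force: [0.1, 0.5, -2.0]
width: 0.499
```

```bash
python3 -c "
from h import *
s,c,P=snap('wrist','w9.png'); im=c['image'].astype(int); print(s['clock'],s['contact_force'])
d=np.array([.55,.835]); n=np.array([.835,-.55]); D=(P[...,:2]@d)*1000; N=(P[...,:2]@n)*1000-528
for b in(-20,20):
  print()
  for a in range(80,216,2):
    m=(abs(N-b)<8)&(abs(D-a)<1)&(P[...,2]>0)
    if m.sum()>5: print(a,np.median(P[m][:,2]*1000).round(),int(np.median(im[m][:,0]-im[m][:,2])),end='|')
"; python3 wst.py
```

```text
10.4 [ 0.09586161  0.47639209 -2.00660859]

80 9.0 59|82 9.0 59|84 9.0 59|86 9.0 58|88 9.0 58|90 21.0 8|92 21.0 8|94 21.0 7|96 21.0 8|98 21.0 8|100 21.0 8|102 21.0 8|104 21.0 8|106 21.0 8|108 22.0 8|110 21.0 7|112 21.0 8|114 21.0 8|116 21.0 8|118 21.0 8|120 21.0 8|122 21.0 8|124 21.0 8|126 21.0 8|128 29.0 5|130 34.0 7|132 33.0 8|134 34.0 7|136 34.0 8|138 33.0 8|140 34.0 7|142 33.0 8|144 33.0 8|146 34.0 8|148 34.0 8|150 33.0 8|152 33.0 8|154 34.0 8|156 33.0 7|158 33.0 -2|160 33.0 -3|162 33.0 -3|164 33.0 -3|166 35.0 47|168 44.0 7|170 45.0 -3|172 46.0 -3|174 45.0 -3|176 45.0 -3|178 46.0 -3|180 45.0 -3|182 46.0 -3|184 46.0 -3|186 46.0 -3|188 46.0 -3|190 46.0 -3|192 45.0 -3|194 46.0 -3|196 46.0 -3|198 46.0 -3|200 45.0 -3|202 45.0 -3|204 45.0 -3|206 45.0 100|208 45.0 122|
80 9.0 62|82 9.0 62|84 9.0 61|86 9.0 61|88 19.0 23|90 21.0 8|92 22.0 8|94 21.0 8|96 22.0 7|98 22.0 8|100 21.0 7|102 21.0 7|104 21.0 7|106 21.0 7|108 21.0 7|110 21.0 8|112 22.0 8|114 22.0 7|116 22.0 8|118 22.0 7|120 21.0 7|122 21.0 8|124 21.0 8|126 21.0 10|128 27.0 11|130 33.0 7|132 33.0 7|134 33.0 8|136 34.0 7|138 34.0 8|
[... 395 characters left out ...]
.0 6|208 45.0 120|wrist [ 0.4598 -0.2638  0.1588] TCP d 32.6 n 529.0
-20 bot/mid/top first..last d [[89.5, 89.6, 127.1], [127.6, 128.2, 167.2], [166.7, 167.0, 207.2]]
0 bot/mid/top first..last d [[89.5, 89.6, 127.1], [127.7, 128.3, 167.8], [167.3, 167.6, 207.3]]
20 bot/mid/top first..last d [[88.6, 88.7, 127.2], [127.8, 128.4, 168.4], [167.9, 168.1, 207.3]]
side [ 0.4594 -0.2635  0.1578] TCP d 32.6 n 528.6
-20 bot/mid/top first..last d [[85.9, 86.1, 127.2], [123.8, 123.9, 168.8], [165.1, 165.7, 312.7]]
0 bot/mid/top first..last d [[85.5, 86.4, 128.0], [123.8, 124.3, 169.2], [164.4, 166.0, 311.9]]
20 bot/mid/top first..last d [[85.1, 85.4, 128.0], [123.0, 124.5, 170.1], [165.9, 166.9, 314.7]]
```

View pics/w9.png

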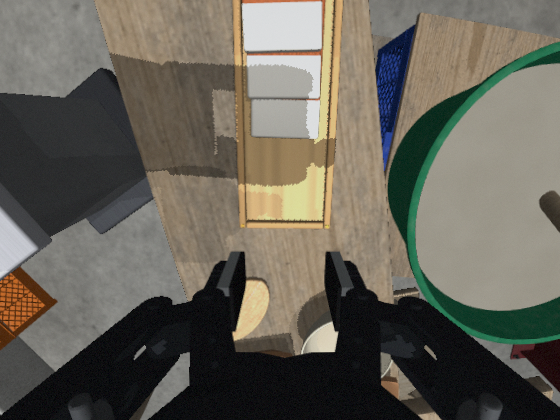

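The wrist view shows three white bands in a straight row with thin or no terracotta lines between them. The steps are at d ≈ 89, 128 and 167 mm, so both exposures are about 39–40 mm. Handing in.

```bash
python3 -c "
from cell import bot; print(bot.sign_off())"
```

```text
the job is handed in; nothing more can be done
None
```

The three tiles now lie in a straight shingled row in the tray, and the job is handed in. I pushed the top tile left, then pushed the middle tile left with the top riding on it. Robot time was about 10.5 s of the 38 s allowed.

**Last checks:**

| Check | Wrist camera | Side camera |
|---|---|---|
| Bottom tile's glazed end uncovered | about 39 mm | about 38–39 mm |
| Middle tile's glazed end uncovered | about 39.5 mm | about 41–43 mm |

- **Bottom tile:** its right end stayed within about 1 mm of where it started.
- **Straightness:** the top tile may be turned by up to about 2°.
- **Bystanders:** I never went near the bowl or rib while pushing.
- **Gripper:** it was clear of everything at the end.

**What went wrong or disagreed:**
- **Overshoot:** the first push took the top tile about 6 mm too far. I nudged it back from its left end before moving the middle tile, so that correction was briefly to the right.
- **Fingertip position:** the side camera put the half-closed fingertips about 35 mm behind the stated tool point, not 8 mm ahead of it. I set the pushing heights by the camera, and each push moved only the tiles it should.
- **Refused moves:** my first two move calls were rejected for missing keys, and nothing moved.

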